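# Hold a copper caddy body over the bench gauge

## Robot

A 6-joint arm with a two-finger parallel gripper is mounted at the origin on the work surface. World frame = base frame: x ahead of the robot, y to its left, z up, the work surface at z = 0. Lengths are in mm, angles in degrees, forces in N, time in s.
With the tool pointing down it reaches from about 300 to 850 mm from the base axis. Payload 4.2 kg.
Tool frame: the origin (TCP) lies at the very end of the fingers, on their centre line; the grasp point (between the pads) lies 19 mm behind it (env.tcp_to_grasp is the distance from the TCP to the grasp point, in mm); z points along the fingers, y is the line along which they close (so a half turn about z gives the same grasp; the last joint's range is limited). The gripper opens to 91 mm and grips with 3 to 60 N. Pads are 32 mm wide; open, the fingers measure 118 mm over their backs; the gripper's body (76 mm by 178 mm) begins 60 mm behind the grasp point.
Start: joints at [-69.614, 18.312, 89.639, -0, 72.044, -1.146], TCP at [211.039, -534.889, 213.976] pointing down, gripper open.
Joint ranges: [-177.97, 177.97], [-48.28, 115.42], [12.27, 149.76], [-77.06, 257.06], [2.81, 150.46], [-146.56, 146.56]. Speed limits (degrees/s): [147.25, 147.25, 180, 180, 180, 180].

## Interface

Orientations are given as [roll, pitch, yaw] about the fixed x, y, z axes, in that order (R = Rz(yaw) Ry(pitch) Rx(roll)).
In Python, from workcell import env gives the robot as it stands.
- The arm moves only by the tool move_arm, never from a script. Its argument "plan" is a list of rows, each a list of 3 entries, a list of its own where there are three numbers: the shift along the world's x, y, z in cm, then the turn about the world's z in degrees, then the closure, from 0 (fully open) to 1 (shut). In form: [[[x, y, z], turn, claw], ...]. A call has 1 to 5 rows; each row shifts and turns the commanded pose from where the row before left it; what a row does not reach is not made up. A row lasts 1/10 s, in which the tool goes at most 50 mm and 8.59 degrees, less where a joint would pass 70% of its speed; a pose out of reach is approached as far as the arm can. A call is refused whole if a number of a shift passes 5 or a number of a turn 8.59, either way. A call with a gripper value outside its range is refused whole. The fingers move at their own pace and stop on an object; "squeeze" is the grip in N (left out, the last holds). Time passes only in rows, so rows that do not move let the fingers close. It gives the time, the measured TCP pose, the force, the opening and the grip force at its end, in the units of the state.
- env.state(): the state, without advancing time (a new reading comes with each control period).
- env.grab_frame(name): name is "scene" or "top" or "wrist"; returns a dict with "frame" (384x512x3 uint8, red, green, blue), "z_map" (384x512 float32, mm along the optical axis (not along the pixel's ray), 0 where there is no reading), "fovy" (degrees; the focal length in pixels is half the picture's height over the tangent of half this angle, whatever the lens; pixels are square), "cx", "cy" (the principal point, pixels), "D" ([k1, k2, p1, p2, k3] as OpenCV has them; the pictures are not rectified), "position" and "orientation" of the camera in the world. Camera axes: x right, y down, z forward; pixel columns grow to the right and rows downward; lengths in mm; the calibration is good to about 2 mm. A picture is of the moment at which its call begins.
- env.job_done(): hands the job in; it is judged then, once.
Trained networks look in a picture, given as the dict that the camera call returned (one of the last four; its "shot" number tells which), for a name from the list of things; names that differ only in an ending like _2 or _b are one class to them, and where a whole thing is asked for, a point or a joint stands for the part that bears it (a point fixed in the world has none). Each returns a list of dicts, best first, with "score" (0 to 1); they miss things now and then, are a little off and sometimes report something else, mostly with a low value. They report only what shows in the picture. A call takes as long as a camera call. They do not tell look-alikes from the thing itself.
- env.search_frame(picture, label): "point" ([column, row] in pixels, amid what is visible of it).
- env.landmark_of(picture, label): "point" ([column, row] in pixels: a listed point, or the origin of a listed thing).
The state is a dict: "time_s": time; "qpos": joint angles; "qvel": joint speeds; "effort": joint torques, N m; "ee_pos": TCP position; "ee_rot": TCP orientation; "force": force on the tool from outside, world axes, zero at the start; "torque": the same for the moment, N m; "gripper_width": finger opening in mm; "gripper_force": force on a finger pad.
Only numpy, scipy, OpenCV 4.12 (cv2) and the standard library are available. Lean on these libraries where they do the work, as an engineer would, in place of code of your own. Each camera call takes 0.05 s, during which the arm holds its last target. There are 200 camera calls.

## Task

First push the gauge's carriage by its upright tab along the rails until the spring detent clicks in and it sits fully home against the end stop. Then take the oval copper caddy body, lift it over the row of punches, and finish while still holding it upright in the gripper, hovering about 8 mm above the oval sensing pad, centred on it with the long sides parallel; it must never touch the gauge. Do not knock the punches, and leave the other things on the bench where they are.

Things in the scene. Friction and masses are not known exactly. Their poses are not given: they have to be found in the camera images.
- caddy: oval (stadium-shaped) open-topped copper caddy body, 100 long x 50 wide x 60 tall, walls 3 mm, 140 to 280 g, standing upright on the bench. Two flat parallel sides 50 mm long and 50 mm apart, to grip across; round ends. Origin: centre of its underside; x along its length, y across it, z up. A half turn makes no difference
- pad (a point): centre of the top face of the gauge's sensing pad: a black oval plate of the same outline as the caddy (100 x 50 mm), 8 mm thick, on the sliding carriage, its top 57 mm above the bench. y runs along its length (and along the rails), x across it, z up. Moves with the carriage, towards its own -y as the carriage is pushed home
- tab (a point): the carriage's upright steel push tab, 40 mm wide, 10 mm thick, from 49 to 94 mm above the bench, at the +y end of the pad. This point is the middle of its outer (+y) face, the one to push on, 71.5 mm above the bench and 77 mm from the pad's centre; axes as for the pad: push towards -y. Behind it the space is open, over the gauge's 33 mm tall base
- carriage (a joint): travel of the gauge's carriage along its rails, m: 0 fully out, 0.090 fully home against the end stop. It drags with about 1 N and stays where it is left; from about 0.076 to 0.084 the spring detent resists with 4 to 8 N, beyond 0.085 it snaps home by itself and is held there
- gauge: grey bench gauge, fixed; carriage, pad and tab belong to it. Base 110 x 260 x 33 mm with two rails along its y, a 49 mm tall end stop at its -y end; beside it on the +x side a 50 x 100 x 52 mm readout box near the +y end and a 51 mm tall detent housing. Origin: centre of the underside of the base
- punches: obstacle, fixed: a dark wooden block 300 (along its x) x 50 x 50 mm with a row of eight upright steel punches 10 to 12 mm thick, the tallest 125 mm above the bench; it stands between the copperware and the gauge. Origin: centre of its underside
- cup: bystander: round copper cup, 62 mm across the rim, 75 mm tall; origin under its centre
- tumbler: bystander: square open copper tumbler, 48 x 48 x 70 mm; origin under its centre
- jar: bystander: jar, 56 mm across, 70 mm tall; origin under its centre
- collar: bystander: copper ring lying flat, 50 mm across, 20 mm tall; origin under its centre
- disc: bystander: flat copper disc, 70 mm across, 6 mm thick; origin under its centre
- hammer: bystander: hammer lying on the bench; origin on the bench under its middle
- brush: bystander: flat brush lying on the bench near the robot; origin on the bench under its middle
There are look-alikes about, which are no part of the job. What is shaped like the caddy but purple or red is not meant.

How it is judged:
By the outcome, as a careful person would: the job done as asked, in the order asked, and still so for the second after the job is handed in, while the arm keeps its last pose, push and grip.
It also fails if it takes over 69 s, if anything falls off the work surface, if the arm or the gripper's body presses on something with over 40 N, if the wrist force passes 120 N, or if a joint passes its speed limit or range.

## Working session

There is one attempt and no reset: what is moved stays moved. The work goes in short steps, Python scripts to look and compute and a tool call to move; the robot and the scene stay as the last step left them, time stands still between calls to the robot, and variables do not carry over. Pictures are saved under pics/ and viewed, at most 10 in all, crops included, and the job is handed in when it is done.

Besides the shell and the picture viewer there is one more tool, called after "Call:" as name([rows], argument=value, ...), one row to a line, values as JSON. move_arm: Moves the arm, as the interface text tells. Its arguments: {"type":"object","properties":{"plan":{"type":"array","items":{"type":"array"}},"squeeze":{"type":"number"}},"required":["plan"]}

```bash
mkdir -p pics; cat > h.py <<'E'
import numpy as np, cv2
from workcell import env
from scipy.spatial.transform import Rotation as Ro
def K(p):
    f=p["frame"].shape[0]/2/np.tan(np.radians(p["fovy"])/2)
    return np.array([[f,0,p["cx"]],[0,f,p["cy"]],[0,0,1.]])
def Rc(p):
    o=np.array(p["orientation"],float)
    return o if o.shape==(3,3) else Ro.from_euler('xyz',o,degrees=True).as_matrix()
def cloud(p):
    h,w=p["z_map"].shape
    g=np.stack(np.meshgrid(np.arange(w),np.arange(h)),-1).reshape(-1,1,2).astype(np.float64)
    n=cv2.undistortPoints(g,K(p),np.array(p["D"],float)).reshape(h,w,2)
    z=p["z_map"][...,None]
    c=np.concatenate([n*z,z],-1)
    W=c@Rc(p).T+np.array(p["position"])
    W[p["z_map"]<=0]=np.nan
    return W
def ray(p,pt,z):
    n=cv2.undistortPoints(np.array([[pt]],float),K(p),np.array(p["D"],float)).ravel()
    d=Rc(p)@np.array([n[0],n[1],1]); o=np.array(p["position"]); return o+d*(z-o[2])/d[2]
def save(p,n): cv2.imwrite(f"pics/{n}.png",p["frame"][...,::-1])
E
python3 - <<'E'
from h import *
np.set_printoptions(precision=1,suppress=True)
for n in("top","scene"):
    p=env.grab_frame(n); save(p,n+"0"); W=cloud(p)
    print(n,p["position"],p["orientation"],p["fovy"],p["D"])
    np.savez(f"{n}0.npz",W=W,f=p["frame"])
    for l,z in(("caddy",0),("pad",57),("tab",71.5),("gauge",0),("punches",0),("cup",0),("tumbler",0),("jar",0),("collar",0),("hammer",0)):
        for d in env.landmark_of(p,l)[:3]: print(l,round(d["score"],2),np.array(d["point"]),ray(p,d["point"],z))
print(env.state())
E
```

```text
top [ 392.9  -46.6 1524.9] [-177.2   -0.6  -88.4] 48.44538075238506 [0. 0. 0. 0. 0.]
caddy 0.96 [337.7 177.5] [ 561.  -352.6    0. ]
caddy 0.93 [319.9 271. ] [ 225.8 -295.2    0. ]
caddy 0.87 [279.6 239.2] [ 334.4 -149.2    0. ]
pad 0.98 [184.  178.3] [536.9 189.3  57. ]
pad 0.51 [135.7 246.9] [297.3 345.2  57. ]
tab 0.69 [157.7 176.3] [539.7 276.6  71.5]
gauge 0.81 [190.8 177.3] [546.7 174.3   0. ]
punches 0.59 [242.1 172.2] [570.4  -8.7   0. ]
cup 0.75 [245.3 170.7] [576.1 -20.1   0. ]
cup 0.72 [290.8 198.3] [ 481.5 -185.8    0. ]
tumbler 0.63 [293.7 150.5] [ 654.1 -192.2    0. ]
jar 0.69 [211.4 131.8] [713.2 105.9   0. ]
jar 0.35 [290.5 147.4] [ 665.  -180.4    0. ]
collar 0.51 [262.8 126.6] [737.7 -78.6   0. ]
collar 0.41 [135.1 246.7] [294.2 362.5   0. ]
hammer 0.89 [356.4 226.5] [ 387.1 -422.6    0. ]
scene [ 876.8 -594.3 1013.6] [-144.1    0.5   37.5] 56.580112149349986 [-0.  0.  0.  0.  0.]
caddy 0.91 [233.5 361. ] [ 713.3 -491.     0. ]
caddy 0.89 [212.4 202.6] [ 336.9 -148.9    0. ]
caddy 0.73 [158.2 211.4] [ 214.4 -287.     0. ]
pad 0.92 [319.4 159.4] [546.2 192.1  57. ]
t
[... 158 characters left out ...]
] [527.5 231.6  -0. ]
punches 0.3 [169.2 270.7] [ 397.7 -415.     0. ]
cup 0.78 [234.9 225.5] [ 455.9 -172.1    0. ]
tumbler 0.59 [280.4 266.3] [ 657.  -198.8    0. ]
jar 0.66 [343.4 207.7] [704.3 103.6   0. ]
jar 0.42 [320.3 250.5] [725.7 -80.2   0. ]
hammer 0.8 [167.4 268.7] [ 388.7 -413.7    0. ]
{'time_s': 1.1, 'qpos': array([-69.6,  18.3,  89.6,  -0. ,  72. ,  -1.1]), 'qvel': array([ 0.1, -0.1, -0. ,  0. , -0.1,  0. ]), 'effort': array([  0. , -41.2, -23.2,   0.1,   0. ,   0. ]), 'ee_pos': array([ 211. , -534.9,  214. ]), 'ee_rot': array([180. ,   0. ,  21.5]), 'force': array([-0.6, -0.3, -0.1]), 'torque': array([-0., -0.,  0.]), 'gripper_force': 0.0, 'gripper_width': 90.89477991131646}
```

View both.

View pics/top0.png

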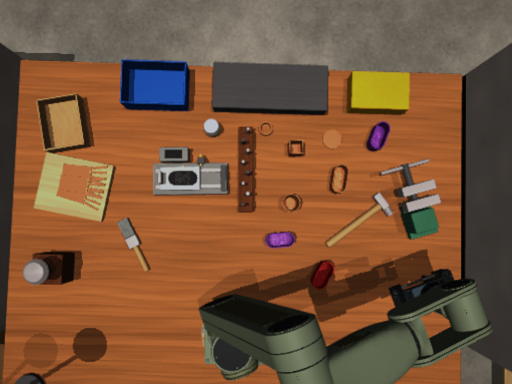

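View pics/scene0.png

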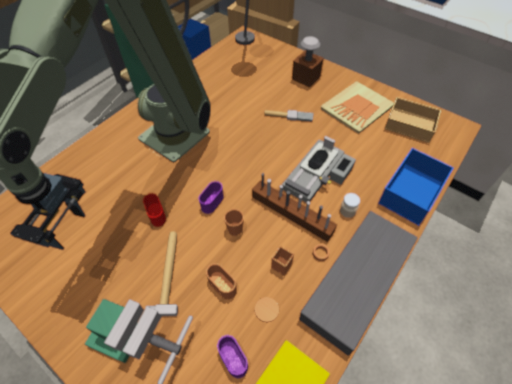

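Top view: the copper caddy is at (338,178), the two purple and one red look-alikes are elsewhere. Gauge at (190,178) with the tab at its left end (+y) and the pad at (184,178). Punches at (246,170) lie between. Next I fit these from depth.

```bash
python3 - <<'E'
from h import *
np.set_printoptions(precision=1,suppress=True)
for n in("top","scene"):
    W=np.load(n+"0.npz")["W"].reshape(-1,3)
    F=np.load(n+"0.npz")["f"].reshape(-1,3).astype(int)
    def sel(c,r,z0,z1): return (np.abs(W[:,0]-c[0])<r[0])&(np.abs(W[:,1]-c[1])<r[1])&(W[:,2]>z0)&(W[:,2]<z1)
    def rep(l,m):
        q=W[m]
        if len(q)<4: print(n,l,len(q));return
        (c,s,a)=cv2.minAreaRect(q[:,:2].astype(np.float32)); print(n,l,len(q),"c",np.array(c),"size",np.array(s),"ang",round(a,1),"z",np.percentile(q[:,2],[5,50,95]),"lo",q.min(0)[:2],"hi",q.max(0)[:2])
    rep("caddy rim",sel((561,-352),(75,75),50,70))
    rep("caddy all",sel((561,-352),(75,75),12,70))
    rep("tab",sel((540,270),(60,40),80,110))
    dark=F.max(1)<60
    rep("pad",sel((540,190),(60,90),48,66)&dark)
    rep("gauge>25",sel((540,175),(50,150),25,110))
    rep("base",sel((540,175),(75,150),25,38))
    rep("block",sel((570,-10),(170,60),42,58))
    rep("punch",sel((570,-10),(170,60),60,140))
    q=W[sel((570,-10),(170,60),60,140)]; print("maxz",q[:,2].max())
    rep("table",sel((420,60),(20,20),-20,20))
E
```

```text
top caddy rim 99 c [ 552.3 -347.9] size [50.8 99. ] ang 82.0 z [51.  58.  63.5] lo [ 503.8 -376.6] hi [ 601.8 -319.5]
top caddy all 218 c [ 552.  -347.1] size [52.3 99.9] ang 82.0 z [14.  45.7 62.4] lo [ 502.1 -376.6] hi [ 601.8 -318.8]
top tab 42 c [533.8 266.9] size [37.7  9.2] ang 2.3 z [82.  93.1 98. ] lo [514.9 261.5] hi [552.7 271.6]
top pad 357 c [557.1 204.7] size [116.1  83.7] ang 85.7 z [51.1 57.5 62.7] lo [516.4 143.8] hi [597.6 263.9]
top gauge>25 2103 c [539.9 173. ] size [ 99.8 262.6] ang 0.1 z [29.3 44.7 61.4] lo [490.   41.7] hi [589.9 304.3]
top base 1069 c [548.9 173.4] size [131.5 259.6] ang 2.5 z [27.4 33.1 37.2] lo [478.2  41.7] hi [614.4 304.3]
top block 1173 c [574.9   2.9] size [298.  94.] ang 1.6 z [44.8 50.1 55.3] lo [426.2 -48.1] hi [724.9  50. ]
top punch 108 c [574.9 -20.3] size [259.7  26.7] ang 1.9 z [ 69.6 110.3 127.2] lo [444.8 -34.2] hi [704.9  -4. ]
maxz 130.14706575943
top table 131 c [420.2  60.3] size [39.5 39.5] ang 1.1 z [-7.3 -0.3  6.4] lo [400.1  40.3] hi [440.   79.9]
scene caddy rim 177 c [ 554.8 -351.2] size [ 51.4 101.5] ang 81.6 z [51.6 
[... 273 characters left out ...]
69.2]
scene pad 208 c [540.8 190.2] size [40.8 90. ] ang 2.6 z [53.8 56.6 59.6] lo [520.  145.2] hi [561.4 235.1]
scene gauge>25 1655 c [539.9 168.8] size [266.5  99.8] ang 90.0 z [30.4 46.5 66.7] lo [490.   35.5] hi [589.8 302. ]
scene base 854 c [550.1 170.5] size [128.  265.6] ang 2.6 z [28.4 32.8 37. ] lo [482.1  35.5] hi [613.9 302. ]
scene block 1172 c [578.3   0.1] size [298.4 102.1] ang 1.2 z [45.2 49.8 53.9] lo [429.4 -53.2] hi [728.3  50. ]
scene punch 334 c [578.7 -25.2] size [260.2  28.8] ang 1.8 z [ 63.5  94.7 122.9] lo [448.4 -41.3] hi [709.  -8.]
maxz 128.34951862217804
scene table 78 c [420.8  61.2] size [37.2 37.8] ang 4.8 z [-2.8 -0.3  2.4] lo [401.2  41.8] hi [439.2  80. ]
```

Call:
move_arm([
  [[1.6,4.2,0],7.1,1],
  [[1.6,4.2,0],7.1,1],
  [[1.6,4.2,0],7.1,1],
  [[1.6,4.2,0],7.1,1],
  [[1.6,4.2,0],7.1,1],
])

```text
time_s: 1.6
ee_pos: [291.4, -323.3, 214.1]
ee_rot: [180.0, -0.0, 57.3]
force: [0.7, 0.4, 0.7]
gripper_width: 54.0
gripper_force: 0.0
```

Call:
move_arm([
  [[1.6,4.2,0],7.1,1],
  [[1.6,4.2,0],7.1,1],
  [[1.6,4.2,0],7.1,1],
  [[1.6,4.2,0],7.1,1],
  [[1.6,4.2,0],7.1,1],
])

```text
time_s: 2.1
ee_pos: [371.4, -113.2, 214.3]
ee_rot: [179.9, 0.0, 92.8]
force: [1.3, 0.2, 0.6]
gripper_width: 13.7
gripper_force: 0.0
```

Call:
move_arm([
  [[1.6,4.2,0],0,1],
  [[1.6,4.2,0],0,1],
  [[1.6,4.2,0],0,1],
  [[1.6,4.2,0],0,1],
  [[1.6,4.2,0],0,1],
])

```text
time_s: 2.6
ee_pos: [451.4, 97.1, 214.3]
ee_rot: [179.9, 0.0, 92.6]
force: [1.0, -0.7, 0.0]
gripper_width: 0.2
gripper_force: 0.0
```

Call:
move_arm([
  [[1.6,4.2,0],0,1],
  [[1.6,4.2,0],0,1],
  [[1.6,4.2,0],0,1],
  [[1.6,4.2,0],0,1],
  [[0,0,0],0,1],
])

```text
time_s: 3.1
ee_pos: [516.6, 267.9, 213.2]
ee_rot: [179.9, -0.1, 92.8]
force: [-0.2, -1.4, -0.5]
gripper_width: 0.2
gripper_force: 0.0
```

```bash
python3 - <<'E'
from h import *
np.set_printoptions(precision=1,suppress=True)
p=env.grab_frame("wrist"); save(p,"w1"); W=cloud(p).reshape(-1,3)
print(p["position"],p["orientation"])
for l,z in(("tab",71.5),("pad",57)):
    for d in env.landmark_of(p,l)[:2]: print(l,round(d["score"],2),np.array(d["point"]),ray(p,d["point"],z))
for l,z0,z1 in(("tab",84,100),("base",28,36)):
    q=W[(W[:,2]>z0)&(W[:,2]<z1)&(abs(W[:,0]-535)<80)]
    if len(q)>5: print(l,len(q),cv2.minAreaRect(q[:,:2].astype(np.float32)),np.median(q,0))
E
```

```text
[511.8 345.5 384.6] [164.3  -0.1   2.7]
tab 0.85 [268.7 176.6] [532.1 275.3  71.5]
tab 0.7 [264.6 232.1] [531.3 204.   71.5]
pad 0.6 [268.8 233.9] [537.9 195.1  57. ]
tab 391 ((534.6727294921875, 266.60565185546875), (39.06421661376953, 10.26052474975586), 2.6291778087615967) [534.2 267.7  94.2]
base 2776 ((547.9849853515625, 246.61041259765625), (136.00143432617188, 110.8902359008789), 2.425157308578491) [533.6 277.5  33.3]
```

View pics/w1.png

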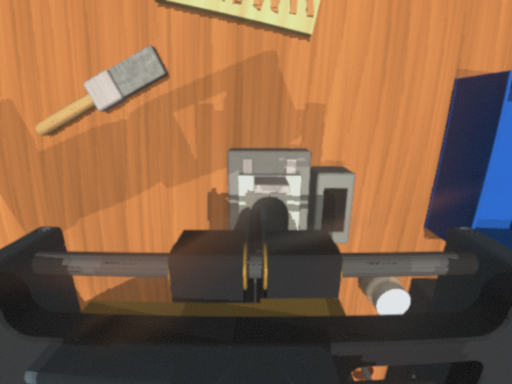

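Wrist view: tab top at (268,183), base end at (270,160); the brush and box are clear of the working area. Going behind the tab.

Call:
move_arm([
  [[1.8,4.5,0],0,1],
  [[0,0,-4.5],0,1],
  [[0,0,-4.5],0,1],
  [[0,0,-3],0,1],
  [[0,0,0],0,1],
])

```text
time_s: 3.75
ee_pos: [529.8, 304.9, 89.9]
ee_rot: [-179.5, 0.3, 92.4]
force: [-0.9, 0.2, 0.7]
gripper_width: 0.7
gripper_force: 0.0
```

Call:
move_arm([
  [[0,0,-2.6],0,1],
  [[0,0,0],0,1],
  [[0,-1,0],0,1],
  [[0,-1,0],0,1],
  [[0,0,0],0,1],
])

```text
time_s: 4.25
ee_pos: [533.8, 286.7, 69.8]
ee_rot: [179.9, -0.0, 92.4]
force: [-0.3, -0.1, 0.2]
gripper_width: 0.4
gripper_force: 0.0
```

Call:
move_arm([
  [[0.05,-1,0],0,1],
  [[0.05,-1,0],0,1],
  [[0.05,-1,0],0,1],
  [[0.05,-1,0],0,1],
  [[0.05,-1,0],0,1],
])

```text
time_s: 4.75
ee_pos: [535.6, 237.2, 68.0]
ee_rot: [180.0, -0.0, 92.5]
force: [-0.3, 1.0, 2.1]
gripper_width: 0.2
gripper_force: 0.7
```

Call:
move_arm([
  [[0.05,-1,0],0,1],
  [[0.05,-1,0],0,1],
  [[0.05,-0.5,0],0,1],
  [[0,-0.5,0],0,1],
  [[0,0,0],0,1],
])

```text
time_s: 5.25
ee_pos: [536.7, 219.5, 68.7]
ee_rot: [179.9, -1.3, 92.1]
force: [-5.6, 38.6, -2.8]
gripper_width: 0.4
gripper_force: 19.5
```

Call:
move_arm([
  [[0,1.2,0],0,1],
  [[0,0,0],0,1],
])

```text
time_s: 5.45
ee_pos: [536.5, 220.6, 67.6]
ee_rot: [-180.0, 0.1, 92.7]
force: [-0.5, -0.5, 0.5]
gripper_width: 0.3
gripper_force: 0.0
```

```bash
python3 - <<'E'
from h import *
np.set_printoptions(precision=1,suppress=True)
s=env.state();print(s["ee_pos"],s["force"],s["torque"])
for n in("scene","top","wrist"):
    p=env.grab_frame(n); W=cloud(p); save(p,n+"2")
    for l,z in(("tab",71.5),("pad",57)):
        for d in env.landmark_of(p,l)[:2]: print(n,l,round(d["score"],2),np.array(d["point"]),ray(p,d["point"],z))
    if n=="scene": cv2.imwrite("pics/s2c.png",cv2.resize(p["frame"][90:250,230:390,::-1],(600,600),interpolation=cv2.INTER_CUBIC))
    if n=="wrist":
        q=W.reshape(-1,3);q=q[(q[:,2]>86)&(q[:,2]<98)&(abs(q[:,0]-537)<30)&(q[:,1]<300)];print(len(q), q.min(0) if len(q) else 0,q.max(0) if len(q) else 0)
E
```

```text
[536.5 220.6  67.6] [-0.5 -0.5  0.5] [-0.  -0.1 -0. ]
scene pad 0.86 [309.2 173.4] [551.5 116.9  57. ]
scene pad 0.51 [221.2 286.4] [ 573.3 -369.7   57. ]
top tab 0.74 [177.4 174.8] [546.8 209.8  71.5]
top pad 0.68 [200.6 178.2] [538.9 132.2  57. ]
270 [524. 236.  86.] [545.5 239.   98. ]
```

View pics/s2c.png

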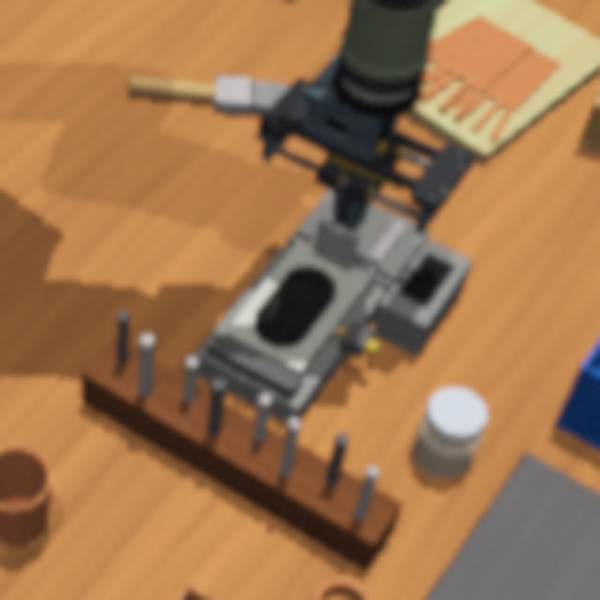

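Scene crop: fingers stand behind the tab (335,240), the pad (295,305) now lies close to the end stop (255,365). It needs measuring whether it's home.

```bash
python3 - <<'E'
from h import *
np.set_printoptions(precision=1,suppress=True)
W0=np.load("scene0.npz")
p=env.grab_frame("scene"); W1=cloud(p); F1=p["frame"]
for W,F in((W0["W"],W0["f"]),(W1,F1)):
    q=W.reshape(-1,3); f=F.reshape(-1,3)
    for nm,m in(("pad",(f.max(1)<60)&(q[:,2]>50)&(q[:,2]<64)&(abs(q[:,0]-541)<35)&(q[:,1]>50)&(q[:,1]<250)),):
        r=cv2.minAreaRect(q[m][:,:2].astype(np.float32));print(nm,m.sum(),r)
    # height & colour profile along rail at pad x offsets
    for off in(-32,32,0):
        out=[]
        for y in range(36,290,6):
            x=539.5+off-0.044*(y-192)
            m=(abs(q[:,0]-x)<6)&(abs(q[:,1]-y)<3)
            out.append(int(np.nanmedian(q[m,2])) if m.sum() else -1)
        print(off,out)
E
python3 - <<'E'
import cv2
a=cv2.imread("pics/scene0.png")[120:220,260:380];b=cv2.imread("pics/scene2.png")[120:220,260:380]
cv2.imwrite("pics/cmp.png",cv2.resize(cv2.hconcat([a,b]),(800,333),interpolation=cv2.INTER_CUBIC))
E
```

```text
pad 208 ((540.7800903320312, 190.1900634765625), (40.80184555053711, 89.9767837524414), 2.6074235439300537)
-32 [14, 37, 50, 48, 46, 39, 33, 35, 35, 35, 35, 33, 37, 33, 36, 34, 40, 48, 50, 49, 48, 49, 49, 49, 48, 49, 49, 48, 48, 47, 48, 49, 49, 48, 48, 48, 50, 50, 49, 47, -1, -1, 31]
32 [0, 24, 44, 48, 46, -1, 37, 36, 36, 36, 36, 36, 36, 35, 37, 36, 38, 44, 49, 48, 49, 48, 48, 49, 49, 49, 48, 50, 49, 50, 48, 48, 48, 49, 47, 49, 48, 47, 47, 47, -1, 36, 34]
0 [8, 29, 45, 46, 47, -1, 33, 33, 34, 32, 33, 33, 32, 33, 33, 33, 38, 43, 52, 58, 57, 57, 57, 56, 56, 57, 54, 55, 56, 56, 55, 56, 54, 57, 56, -1, 50, 69, 78, 94, -1, -1, -1]
pad 255 ((544.438232421875, 123.13648986816406), (45.78517150878906, 93.9300308227539), 5.4585137367248535)
-32 [11, 34, 48, 46, 47, 47, 50, 48, 49, 49, 46, 48, 48, 48, 49, 48, 47, 50, 450, 444, 444, 488, 48, 48, 235, 164, 192, 212, 255, 248, 35, 37, 436, 435, 436, 458, 448, 464, 462, 462, -1, -1, -1]
32 [-1, 24, 46, 48, 49, 51, 48, 49, 50, 49, 49, 49, 48, 49, 48, 50, 49, 48, 47, 48, 49, 48, 404, 412, 439, 162, 265, 272, 309, 306, 298, 298, 269, 37, 185, 162, 38, 37, 37, 36, 36, 34, 35]
0 [0, 27, 48, 48, 47, 46, 50, 54, 57, 56, 56, 56, 57, 56, 55, 56, 56, 57, 56, 56, 408, 433, 449, 466, 245, 300, 86, 189, 114, 442, 444, 443, 442, 442, 442, 442, 442, 443, 440, 442, 236, 31, 33]
```

View pics/cmp.png

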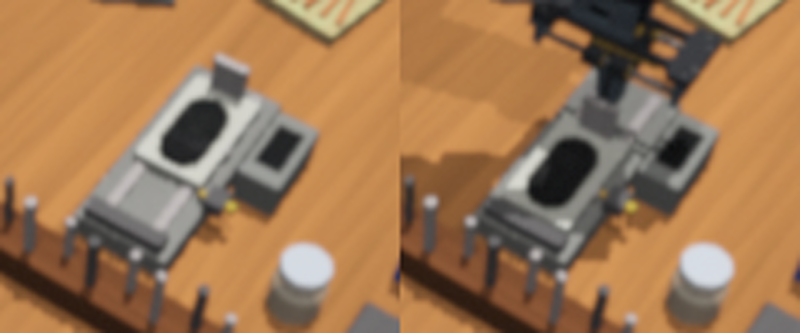

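The carriage's front edge now merges with the end stop (travel ≈67 mm from a part-way start, and stiff resistance), so it appears home. Retreating, then heading to the caddy.

Call:
move_arm([
  [[0,2.5,0],0,1],
  [[0,0,4.5],0,1],
  [[0,0,4.5],0,1],
  [[0,0,4.5],0,1],
  [[0,0,1.5],0,1],
])

```text
time_s: 6.45
ee_pos: [539.7, 244.8, 223.8]
ee_rot: [179.4, -0.1, 92.5]
force: [0.2, 0.0, -0.3]
gripper_width: 0.4
gripper_force: 0.0
```

Call:
move_arm([
  [[0.1,-4.5,0],-8.4,0.5],
  [[0.1,-4.5,0],-8.4,0],
  [[0.1,-4.5,0],-8.4,0],
  [[0.1,-4.5,0],-8.4,0],
  [[0.1,-4.5,0],-8.4,0],
])

```text
time_s: 6.95
ee_pos: [541.8, 17.1, 218.4]
ee_rot: [179.9, 0.1, 50.2]
force: [0.6, 0.1, 0.5]
gripper_width: 37.6
gripper_force: 0.0
```

Call:
move_arm([
  [[0.1,-4.5,0],-8.4,0],
  [[0.1,-4.5,0],-8.4,0],
  [[0.1,-4.5,0],-8.4,0],
  [[0.1,-4.5,0],-8.4,0],
  [[0.1,-4.5,0],-8.4,0],
])

```text
time_s: 7.45
ee_pos: [546.2, -208.1, 218.4]
ee_rot: [179.9, 0.0, 8.2]
force: [0.3, -0.3, -0.9]
gripper_width: 77.4
gripper_force: 0.0
```

Call:
move_arm([
  [[0.1,-4.5,0],-8.4,0],
  [[0.1,-4.5,0],-8.4,0],
  [[0,0,0],0,0],
])

```text
time_s: 7.75
ee_pos: [547.9, -301.4, 217.6]
ee_rot: [179.7, 0.0, -8.7]
force: [-0.3, 0.4, -0.2]
gripper_width: 91.1
gripper_force: 0.0
```

```bash
cat > m.py <<'E'
from h import *
np.set_printoptions(precision=1,suppress=True)
s=env.state();print(s["time_s"],s["ee_pos"],s["ee_rot"])
for n in("scene","top","wrist"):
    p=env.grab_frame(n); W=cloud(p).reshape(-1,3); save(p,n+"3"); f=p["frame"].reshape(-1,3)
    def rep(l,m):
        q=W[m]
        if len(q)<6: return
        c,sz,a=cv2.minAreaRect(q[:,:2].astype(np.float32)); print(n,l,len(q),np.array(c),np.array(sz),round(a,1),"med",np.median(q,0))
    if n!="wrist":
        rep("tab",(W[:,2]>82)&(W[:,2]<105)&(abs(W[:,0]-538)<35)&(W[:,1]>150)&(W[:,1]<300))
        rep("pad",(f.max(1)<60)&(W[:,2]>52)&(W[:,2]<64)&(abs(W[:,0]-541)<35)&(W[:,1]>50)&(W[:,1]<185))
        for d in env.landmark_of(p,"pad")[:1]: print("lm pad",d["score"],ray(p,d["point"],57))
    else:
        for d in env.landmark_of(p,"caddy")[:2]: print("lm caddy",d["score"],d["point"],ray(p,d["point"],0))
        rep("caddy",(abs(W[:,0]-553)<75)&(abs(W[:,1]+350)<75)&(W[:,2]>50)&(W[:,2]<70))
E
python3 m.py
```

```text
7.75 [ 547.9 -301.4  217.6] [179.7   0.   -8.7]
scene tab 49 [541.4 195.4] [38.7 11.1] 2.2 med [540.7 193.2  92. ]
scene pad 224 [543.4 121.9] [41.3 93.2] 0.6 med [544.2 120.9  56.8]
lm pad 0.66 [539.  116.8  57. ]
top tab 44 [537.7 199.3] [40.3  9.6] 2.1 med [537.2 199.9  93.3]
top pad 320 [541.4 125.8] [45.9 93.1] 1.6 med [542.  127.   57.5]
lm pad 0.82 [537.3 115.3  57. ]
lm caddy 0.84 [382.2, 33.7] [ 703.2 -485.8    0. ]
lm caddy 0.77 [186.0, 303.6] [ 330.9 -142.1    0. ]
wrist caddy 760 [ 552.7 -349.9] [ 51.7 101.5] 81.6 med [ 552.3 -355.3   59.9]
```

Call:
move_arm([
  [[0.5,-4.7,0],0,0],
  [[0,0,-4.5],0,0],
  [[0,0,-4.5],0,0],
  [[0,0,0],0,0],
  [[0,0,0],0,0],
])

```text
time_s: 8.55
ee_pos: [554.4, -341.1, 128.5]
ee_rot: [-180.0, 0.0, -8.2]
force: [0.3, 0.1, 0.8]
gripper_width: 91.1
gripper_force: 0.0
```

```bash
python3 - <<'E'
from h import *
np.set_printoptions(precision=1,suppress=True)
s=env.state();print(s["ee_pos"],s["ee_rot"])
p=env.grab_frame("wrist"); W=cloud(p).reshape(-1,3); save(p,"w4")
q=W[(abs(W[:,0]-553)<75)&(abs(W[:,1]+350)<75)&(W[:,2]>50)&(W[:,2]<68)]
print(len(q),cv2.minAreaRect(q[:,:2].astype(np.float32)))
E
```

```text
[ 554.4 -341.1  128.5] [-180.     0.    -8.2]
1251 ((552.6189575195312, -350.0309143066406), (50.70515060424805, 101.3663330078125), 81.68700408935547)
```

View pics/w4.png

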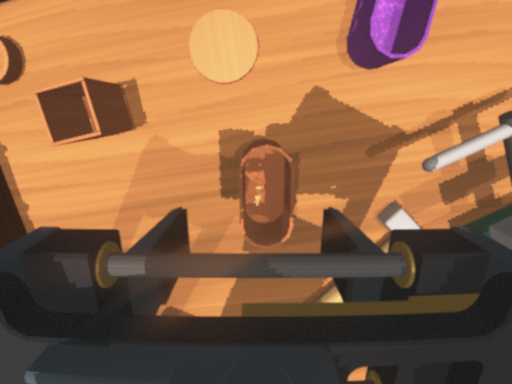

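Wrist view: the copper caddy (268,193) lies between the fingers, slightly to one side; hammer head (400,215) is well clear. Correcting and descending.

Call:
move_arm([
  [[-0.15,-0.9,0],0,0],
  [[0,0,-3.5],0,0],
  [[0,0,-3.5],0,0],
  [[0,0,-2.4],0,0],
  [[0,0,-1],0,0],
])

```text
time_s: 9.1
ee_pos: [552.4, -351.3, 23.6]
ee_rot: [180.0, 0.0, -8.3]
force: [-0.4, 0.1, -0.4]
gripper_width: 91.0
gripper_force: 0.0
```

Call:
move_arm([
  [[0,0,0],0,0.3],
  [[0,0,0],0,0.4],
  [[0,0,0],0,0.5],
  [[0,0,0],0,1],
  [[0,0,0],0,1],
], squeeze=25)

```text
time_s: 9.6
ee_pos: [553.0, -351.2, 25.0]
ee_rot: [180.0, -0.1, -8.3]
force: [1.6, -0.4, -0.6]
gripper_width: 54.0
gripper_force: 0.0
```

Call:
move_arm([
  [[0,0,0],0,1],
  [[0,0,0],0,1],
  [[0,0,2],0,1],
  [[0,0,3],0,1],
  [[0,0,3],0,1],
])

```text
time_s: 10.1
ee_pos: [551.7, -350.3, 103.5]
ee_rot: [-179.9, 0.2, -8.3]
force: [1.3, -1.4, -3.0]
gripper_width: 50.1
gripper_force: 25.0
```

Call:
move_arm([
  [[0,0,4.5],0,1],
  [[0,0,4.5],0,1],
  [[0,0,4.5],0,1],
  [[0,0,0],0,1],
])

```text
time_s: 10.5
ee_pos: [555.2, -352.5, 246.3]
ee_rot: [179.7, -0.7, -8.3]
force: [0.5, -1.4, -2.0]
gripper_width: 49.9
gripper_force: 25.0
```

Call:
move_arm([
  [[-0.1,3,0],8.4,1],
  [[-0.1,3,0],8.4,1],
  [[-0.1,3,0],8.4,1],
  [[-0.1,3,0],8.4,1],
  [[-0.1,3,0],8.4,1],
])

```text
time_s: 11.0
ee_pos: [546.5, -199.4, 237.1]
ee_rot: [-179.8, 0.1, 34.1]
force: [0.8, 0.0, -1.6]
gripper_width: 49.7
gripper_force: 25.0
```

Call:
move_arm([
  [[-0.1,3,0],8.4,1],
  [[-0.1,3,0],8.4,1],
  [[-0.1,3,0],8.4,1],
  [[-0.1,3,0],8.4,1],
  [[-0.1,3,0],8.4,1],
])

```text
time_s: 11.5
ee_pos: [541.5, -49.5, 237.3]
ee_rot: [-179.8, 0.0, 76.1]
force: [-0.2, 0.4, -2.5]
gripper_width: 49.8
gripper_force: 25.0
```

Call:
move_arm([
  [[-0.1,3,0],8.4,1],
  [[-0.1,3,0],8.4,1],
  [[0,0,0],0,1],
  [[0,0,0],0,1],
  [[0,0,0],0,1],
])

```text
time_s: 12.0
ee_pos: [540.2, 8.5, 238.1]
ee_rot: [-179.9, 0.0, 92.5]
force: [0.3, -0.1, -2.3]
gripper_width: 49.8
gripper_force: 25.0
```

```bash
python3 - <<'E'
from h import *
np.set_printoptions(precision=1,suppress=True)
s=env.state();print(s["time_s"],s["ee_pos"],s["ee_rot"],s["force"],s["gripper_width"])
p=env.grab_frame("wrist"); W=cloud(p).reshape(-1,3); save(p,"w5"); f=p["frame"].reshape(-1,3)
def rep(l,m):
    q=W[m]
    if len(q)>5:
        c,sz,a=cv2.minAreaRect(q[:,:2].astype(np.float32)); print(l,len(q),np.array(c),np.array(sz),round(a,1),"med",np.median(q,0))
near=(abs(W[:,0]-540)<60)
rep("tab",near&(W[:,2]>86)&(W[:,2]<100)&(W[:,1]>150)&(W[:,1]<300))
rep("pad",near&(W[:,2]>53)&(W[:,2]<61)&(W[:,1]>50)&(W[:,1]<190))
rep("paddark",near&(f.max(1)<60)&(W[:,2]>50)&(W[:,2]<64)&(W[:,1]>50)&(W[:,1]<190))
rep("base",(abs(W[:,0]-548)<85)&(W[:,2]>28)&(W[:,2]<38)&(W[:,1]>20)&(W[:,1]<330))
rep("caddy",(W[:,2]>262)&(W[:,2]<282)&(abs(W[:,0]-541)<60)&(W[:,1]>-60)&(W[:,1]<90)&(f[:,0]>f[:,2]+25))
for d in env.landmark_of(p,"pad")[:1]: print("lm pad",d["score"],ray(p,d["point"],57))
E
```

```text
12.0 [540.2   8.5 238.1] [-179.9    0.    92.5] [ 0.3 -0.1 -2.3] 49.84980582562037
tab 448 [538.1 197.6] [38.9  9.6] 3.0 med [537.7 196.5  94.2]
pad 3166 [536.3 121.1] [102.5  81.2] 53.8 med [540.7 128.5  57.5]
base 3425 [559.8 134.6] [149.5 183.6] 2.4 med [531.6 152.3  33.4]
caddy 2791 [542.1  14.8] [70.6 91.6] 17.1 med [540.   28.3 273.5]
lm pad 0.97 [539.1 129.8  57. ]
```

View pics/w5.png

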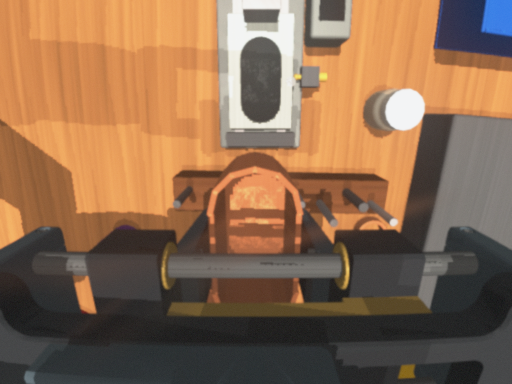

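Wrist view: carriage plate flush against the end stop (260,137), pad oval centred near (261,80), the caddy held upright with its rim end at (257,168). Measuring the pad oval and caddy rim.

```bash
python3 - <<'E'
from h import *
np.set_printoptions(precision=1,suppress=True)
p=env.grab_frame("wrist"); W=cloud(p); f=p["frame"]
s=env.state();print(s["ee_pos"])
m=(f.max(2)<90).astype(np.uint8); m[130:]=0; m[:32]=0
n,l,st,c=cv2.connectedComponentsWithStats(m); k=l[80,261]; print(st[k],c[k])
pts=np.argwhere(l==k)[:,::-1]
P=np.array([ray(p,q,57) for q in pts.astype(float)])
r=cv2.minAreaRect(P[:,:2].astype(np.float32)); print("pad",r,"mean",P.mean(0)); 
w,v=np.linalg.eigh(np.cov(P[:,:2].T)); print("ang",np.degrees(np.arctan2(*v[::-1,1]))%180)
q=W[130:235,200:310].reshape(-1,3); col=f[130:235,200:310].reshape(-1,3).astype(int)
q=q[(q[:,2]>262)&(q[:,2]<285)]; print("rim",len(q),np.percentile(q[:,2],[5,50,95]),q.min(0),q.max(0))
d=q[:,1]>50; print(q[d].mean(0))
# tab: top face through z=94 plane
E
```

```text
[540.5   8.2 238.7]
[ 242   53   38   68 2153] [260.6  87.2]
pad ((541.9562377929688, 118.2796630859375), (45.425682067871094, 78.93497467041016), 1.7702704668045044) mean [542.  118.1  57. ]
ang 88.61280328093768
rim 1811 [263.7 273.8 275.3] [507.1  16.8 262. ] [570.3  60.8 280.5]
[538.2  56.3 272.1]
```

```bash
python3 - <<'E'
from h import *
np.set_printoptions(precision=1,suppress=True)
p=env.grab_frame("wrist"); f=p["frame"]; W=cloud(p)
for t in(110,130,150):
    m=(f.max(2)<t).astype(np.uint8); m[:26]=0; m[128:]=0; m[:,:236]=0; m[:,288:]=0
    n,l,st,c=cv2.connectedComponentsWithStats(m); k=l[80,261]
    P=np.array([ray(p,q,57) for q in np.argwhere(l==k)[:,::-1].astype(float)])
    print(t,st[k],cv2.minAreaRect(P[:,:2].astype(np.float32)),P.mean(0))
# rim far end and sides, from depth, robust
q=W.reshape(-1,3); q=q[(q[:,2]>268)&(q[:,2]<279)&(q[:,1]>20)&(q[:,1]<75)&(abs(q[:,0]-540)<40)]
h=cv2.convexHull(q[:,:2].astype(np.float32)).reshape(-1,2); e=h[h[:,1]>38]
from scipy.optimize import least_squares
s=least_squares(lambda u:np.hypot(e[:,0]-u[0],e[:,1]-u[1])-25,[540,33]).x; print("end arc centre",s,"rim z",np.median(q[:,2]),env.state()["ee_pos"])
E
```

```text
110 [ 241   38   39   84 2916] ((541.3893432617188, 125.99174499511719), (47.00736999511719, 96.75597381591797), 1.7331939935684204) [540.9 127.1  57. ]
130 [ 241   37   39   85 2963] ((541.504638671875, 126.51748657226562), (47.27275848388672, 97.82850646972656), 1.733237862586975) [541.  127.2  57. ]
150 [ 240   37   41   86 3052] ((540.9022216796875, 125.90089416503906), (48.5669059753418, 99.03604888916016), 1.9111220836639404) [540.8 127.3  57. ]
end arc centre [538.3  35.5] rim z 274.206907953633 [540.5   8.3 238.8]
```

Call:
move_arm([
  [[0,3,0],0,1],
  [[0,3,0],0,1],
  [[0.1,3,0],0,1],
  [[0,2.75,0],0,1],
  [[0,0,0],0,1],
])

```text
time_s: 12.7
ee_pos: [541.7, 129.0, 238.8]
ee_rot: [180.0, -0.1, 92.7]
force: [-0.0, -0.8, -1.6]
gripper_width: 49.7
gripper_force: 25.0
```

Call:
move_arm([
  [[0,0,-3],0,1],
  [[0,0,-3],0,1],
  [[0,0,-3],0,1],
  [[0,0,-2],0,1],
  [[0,0,0],0,1],
])

```text
time_s: 13.2
ee_pos: [539.4, 125.0, 126.1]
ee_rot: [-179.6, 0.1, 92.5]
force: [-0.0, 0.1, -2.5]
gripper_width: 49.9
gripper_force: 25.0
```

```bash
cat > m2.py <<'E'
from h import *
import sys
np.set_printoptions(precision=1,suppress=True)
s=env.state();print(s["time_s"],s["ee_pos"],s["ee_rot"],s["force"])
zr=s["ee_pos"][2]+35.4
for n in("scene","top","wrist"):
    p=env.grab_frame(n); W=cloud(p).reshape(-1,3); f=p["frame"].reshape(-1,3).astype(int); save(p,n+sys.argv[1])
    def rep(l,m):
        q=W[m]
        if len(q)>5: 
            c,sz,a=cv2.minAreaRect(q[:,:2].astype(np.float32)); print(n,l,len(q),np.array(c),np.array(sz),round(a,1),"lo",q.min(0),"hi",q.max(0))
    box=(abs(W[:,0]-541)<50)&(abs(W[:,1]-127)<66)
    cop=f[:,0]>f[:,2]+30
    rep("caddy",box&cop&(W[:,2]>zr-55)&(W[:,2]<zr+8))
    rep("tab",(W[:,2]>84)&(W[:,2]<100)&(abs(W[:,0]-538)<35)&(W[:,1]>185)&(W[:,1]<225)&~cop)
E
python3 m2.py 6
```

```text
13.2 [539.4 125.  126.1] [-179.6    0.1   92.5] [-0.   0.1 -2.5]
scene caddy 341 [533.2 119. ] [57.6 97.8] 26.8 lo [507.8  73.3 106.5] hi [568.9 171.4 168.4]
scene tab 7 [559.1 193.7] [4.9 7.1] 9.7 lo [556.  190.2  85.3] hi [561.  197.6  96.2]
top caddy 43 [543.6  88. ] [39.9 17.4] 10.9 lo [523.7  78.9 106.6] hi [561.9  98.8 168. ]
wrist caddy 10349 [544.8 129.9] [69.9 96.6] 16.5 lo [504.6  79.1 106.5] hi [576.6 178.4 169.4]
wrist tab 749 [537.2 198.4] [39.6  9.5] 2.4 lo [517.5 192.9  92.4] hi [557.2 203.9  96.2]
```

Call:
move_arm([
  [[0,0,-1.5],0,1],
  [[0,0,-1],0,1],
  [[0,0,-0.7],0,1],
  [[0,0,0],0,1],
  [[0,0,0],0,1],
])

```text
time_s: 13.85
ee_pos: [541.9, 126.7, 97.4]
ee_rot: [180.0, -0.0, 92.5]
force: [-0.6, 0.5, -1.6]
gripper_width: 49.7
gripper_force: 25.0
```

```bash
cat >> m2.py <<'E'
    if n=="wrist":
        q=W[box&cop&(abs(W[:,2]-zr)<4)&(W[:,1]>140)]
        h=cv2.convexHull(q[:,:2].astype(np.float32)).reshape(-1,2); e=h[h[:,1]>157]
        from scipy.optimize import least_squares
        u=least_squares(lambda u:np.hypot(e[:,0]-u[0],e[:,1]-u[1])-25,[540,150],loss="soft_l1").x; print("caddy centre by arc",u+[1,-25],"rim z",np.median(q[:,2]))
    if n=="scene": cv2.imwrite("pics/s7c.png",cv2.resize(p["frame"][100:220,250:370,::-1],(600,600),interpolation=cv2.INTER_CUBIC))
E
python3 m2.py 7
```

```text
13.85 [541.9 126.7  97.4] [180.   -0.   92.5] [-0.6  0.5 -1.6]
scene caddy 327 [536.2 120.6] [58.3 98.8] 27.8 lo [509.4  74.3  77.9] hi [573.5 175.3 140.2]
top caddy 33 [544.8  88.4] [39.7 15.7] 19.7 lo [523.5  80.3  77.9] hi [562.6  98.6 136.2]
top tab 8 [523.8 201.4] [ 3.9 12.4] 87.8 lo [517.6 199.2  86.3] hi [530.  203.2  99.2]
wrist caddy 5921 [537.6 130.3] [96.6 69.6] 78.6 lo [504.8  80.2  77.8] hi [576.4 179.3 140.6]
wrist tab 1072 [537.3 198.5] [40.   9.9] 2.4 lo [517.3 192.8  84.7] hi [557.4 204.2  96.5]
caddy centre by arc [540.6 129.3] rim z 133.1442656427683
```

View pics/s7c.png

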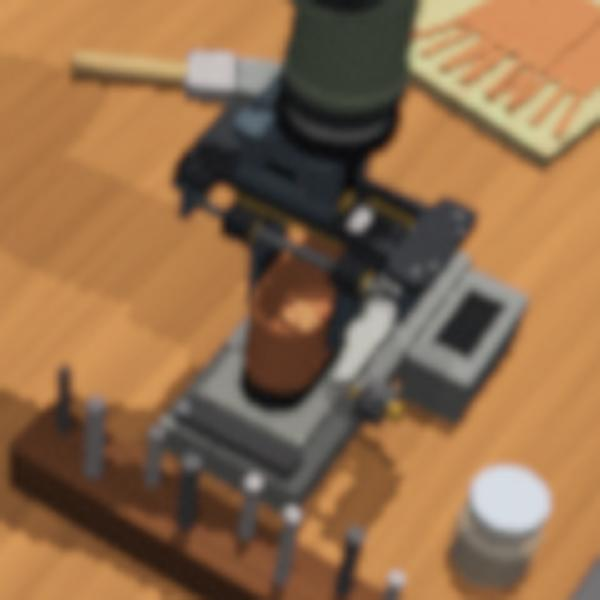

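Scene crop: the caddy (290,340) is upright above the pad, between tab and end stop, nothing touching. Final small correction.

Call:
move_arm([
  [[-0.05,-0.1,-0.4],-0.2,1],
  [[0,0,-0.37],0,1],
  [[0,0,0],0,1],
  [[0,0,0],0,1],
  [[0,0,0],0,1],
])

```text
time_s: 14.5
ee_pos: [541.1, 125.6, 89.3]
ee_rot: [180.0, -0.0, 92.3]
force: [-0.3, -0.0, -2.2]
gripper_width: 50.2
gripper_force: 25.0
```

```bash
python3 m2.py 8 | grep -v top; python3 -c "
from workcell import env
print(env.state()['ee_pos'],env.state()['qvel'])"
```

```text
14.5 [541.1 125.6  89.3] [180.   -0.   92.3] [-0.3 -0.  -2.2]
scene caddy 318 [534.3 120. ] [58.1 99.4] 26.6 lo [508.5  73.9  69.8] hi [570.4 173.3 131.5]
wrist caddy 5882 [543.8 129.7] [70.5 96.4] 17.4 lo [502.9  78.7  69.7] hi [575.9 178.2 132.6]
wrist tab 1135 [537.6 198.4] [39.9  9.4] 2.3 lo [517.7 193.   92.4] hi [557.6 203.9  96.5]
caddy centre by arc [539.9 128. ] rim z 124.95110516321691
[541.15316566 125.64056784  89.38429346] [-0.10166391 -0.01564699  0.05609778 -0.04937936 -0.00719476 -0.09605555]
```

Rim at 125 puts the underside at 65, 8 mm above the pad. It is centred within about 1–2 mm, and the tab hasn't moved. Handing in.

```bash
python3 -c "
from workcell import env
print(env.job_done())"
```

```text
the job is handed in; nothing more can be done
None
```

I handed the job in at about 15 s. The carriage was pushed until it met the end stop, with about 39 N wrist force at the stop. The copper caddy is held upright about 8 mm above the pad, measured centred to within 1–2 mm with its long sides parallel. No contact with the punches or other things showed, and no verdict was returned.

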